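# Select speed four on the polisher and start it

## Robot

A 6-joint arm with a two-finger parallel gripper is mounted at the origin on a cart in front of the work surface, level with it; the furniture and walls round the work are solid. World frame = base frame: x ahead of the robot, y to its left, z up, the work surface at z = 0. Lengths are in m, angles in rad, forces in N, time in s.
With the tool pointing down it reaches from about 0.3 to 0.875 m from the base axis. Payload 4.2 kg.
Tool frame: the origin (TCP) lies between the finger pads; the fingertips stand 17 mm ahead of it and the grasp point (between the pads) lies 2 mm behind it (manip.tcp_to_tips is the distance from the TCP to the fingertips, in m); z points along the fingers, y is the line along which they close (so a half turn about z gives the same grasp; the last joint's range is limited). The gripper opens to 85 mm and grips with 20 to 120 N. Pads are 22 mm wide; open, the fingers measure 114 mm over their backs; the gripper's body (76 mm by 85 mm) begins 54 mm behind the grasp point. The pads swing forward as they close: fully open they stand 13 mm farther back than shut.
Start: joints at [1.129, 0.32, 1.565, -0, 1.257, -0.02], TCP at [0.235, 0.525, 0.248] pointing down, gripper open.
Joint ranges: [-3.11, 3.11], [-0.84, 2.01], [0.21, 2.61], [-1.34, 4.49], [0.05, 2.63], [-2.56, 2.56]. Speed limits (rad/s): [2.57, 2.57, 3.14, 3.14, 3.14, 3.14].

## Interface

Orientations are given as a unit quaternion [w, x, y, z].
In Python, from bench import manip gives the robot as it stands.
- The arm moves only by the tool move_arm, never from a script. Its argument "deltas" is a list of rows, each a list of 3 entries, a list of its own where there are three numbers: the shift along the tool's x, y, z in units of 40 mm (1.0 is 40 mm), then the turn about the tool's z in units of 6 degrees (1.0 is 6 degrees), then the opening, from 0 (shut) to 1 (fully open). In form: [[[dx, dy, dz], turn, claw], ...]. A call has exactly 8 rows; each row is the pose to reach, as a shift and turn from the pose commanded when the call began, along the tool's axes at that moment; what a row does not reach only later rows make up. A row lasts 1/12 s, in which the tool goes at most 41.7 mm and 7.16 degrees, less where a joint would pass 70% of its speed; a pose out of reach is approached as far as the arm can. A call with a gripper value outside its range is refused whole. The fingers move at their own pace and stop on an object; "newtons" is the grip in N (left out, the last holds). Time passes only in rows, so rows that repeat a pose let the fingers close, or fill a call up. It gives the time, the measured TCP pose, the force, the opening and the grip force at its end, in the units of the state.
- manip.state(): the state, without advancing time (a new reading comes with each control period).
- manip.get_image(name): name is "scene" or "top" or "wrist"; returns the picture (480x640x3 uint8, blue, green, red); there is no depth.
- manip.camera_info(name): a dict with "vfov" (degrees; the focal length in pixels is half the picture's height over the tangent of half this angle, whatever the lens; pixels are square), "cx", "cy" (the principal point, pixels), "k1" (the pictures are not rectified: a ray, as slopes to the right and down, at radius r is drawn at 1 + k1 r^2 times it, then the intrinsics apply), "eye" and "orientation" of the camera in the world. Camera axes: x right, y up, looking along -z (the intrinsics and any distortion apply to the point x, -y, -z); pixel columns grow to the right and rows downward; lengths in m; the calibration is good to about 2 mm. A picture is of the moment at which its call begins: read the wrist's pose just before it. camera_info takes no time and is no camera call; for the wrist camera it gives the pose at the moment of the call.
- manip.sign_off(): hands the job in; it is judged then, once.
The state is a dict: "time": time; "joints": joint angles; "qvel": joint speeds; "effort": joint torques, N m; "tool_pos": TCP position; "orientation": TCP orientation; "contact_force": force on the tool from outside, world axes, zero at the start; "moment": the same for the moment, N m; "gripper_width": finger opening in m; "finger_force": force on a finger pad.
Only numpy, scipy, OpenCV 4.12 (cv2) and the standard library are available. Lean on these libraries where they do the work, as an engineer would, in place of code of your own. Each camera call takes 0.05 s, during which the arm holds its last target. There are 200 camera calls.

## Task

Set the speed on the polisher and start it. With a fingertip push the black pointer of the selector round clockwise, click by click, to the fourth line mark after the round 'off' dot, without going past that mark and without pinching the pointer; only then press the start button (the plain low one, not the wide mushroom-headed stop button) fully down with a fingertip and let it come up again. Leave the stop button and the loose things on and around the machine as they are, and end with the selector still at the fourth mark and the hand clear.

Things in the scene. Friction and masses are not known exactly. Their poses are not given: they have to be found in the camera images.
- polisher: White bench polisher, fixed, 320 mm deep (x) x 300 mm wide (y). Origin: centre of its underside, on the bench; x points away from its front, y to its left. Flat deck 66 mm above the bench; the control plate takes its front 120 mm. Behind it a round bowl of 170 mm diameter, rim 22 mm above the deck, centre at x = +68 mm.
- selector (a joint): Selector angle, rad, growing clockwise from above. Sprung detents 0.524 apart: 0 = off (dot, pointer to the machine's +y), line marks one to six: 0.524, 1.047, 1.571 (pointer to +x), 2.094 (mark four, wanted), 2.618, 3.142. Starts at off, one or two. Past half-way it snaps on to the next detent ahead of the finger. Turning takes about 0.07 N m (1.5 to 2.5 N at the pointer's end).
- selector_axis (a point): Point on the selector's vertical axis, at its hub's top, 28 mm above the deck. Black hub of 32 mm diameter on a turning skirt of 48 mm diameter that reaches 7 mm above the deck. Its own x, y turn with the pointer, which lies along its +y. The seven marks lie round it at 60 mm radius.
- pointer_tip (a point): Outer end of the selector's pointer, 50 mm from the turning axis, 20 mm above the deck. The pointer is a straight bar from the hub outward, one way only, 16 mm thick, underside 6 mm and top 30 mm above the deck, a white line on top. Push it sideways between 30 and 48 mm from the axis.
- start (a joint): Travel of the start button in m: 0 up, 0.006 fully down (takes about 5 N); it springs back. Counts as pressed beyond 0.0045.
- start_top (a point): Centre of the top face of the start button: low plain round grey button of 28 mm diameter in a black housing of 44 mm, its top 22 mm above the deck, on the right part of the control plate. It and the stop button may have changed places. It is pressed straight down.
- stop (a joint): Travel of the stop button in m: 0 up, 0.006 down. Not to be pressed.
- stop_top (a point): Centre of the top of the stop button: grey mushroom head of 42 mm diameter, 36 mm above the deck, on a black collar.
- puck_dark: Black resin puck, 32 mm diameter x 17 mm, loose on the control plate between selector and buttons. Origin: centre of its underside. To be left alone.
- puck_pale: Pale yellow resin puck, 30 mm diameter x 19 mm, loose on the deck to the right of the bowl. Origin: centre of its underside. To be left alone.
- loupe: Black loupe, 39 mm diameter x 24 mm, loose on the deck to the left of the bowl. Origin: centre of its underside. To be left alone.
- tape_roll: Roll of tan tape, 96 mm diameter x 48 mm, loose on the bench at the left. Origin: centre of its underside. To be left alone.
- paste_tin: Round tin with yellow lid, 60 mm diameter x 24 mm, loose on the bench at the left. Origin: centre of its underside. To be left alone.

How it is judged:
On the way, in this order (a step that is already met when the one before it is completed fails the run):
1. the selector rests at the fourth mark (value of joint selector between 1.974 and 2.214 rad and velocity of joint selector between -0.3 and 0.3 rad/s), for 0.3 s.
2. the start button is pressed down (value of joint start above 0.0045 m and value of joint selector between 1.974 and 2.214 rad), for 0.02 s.
At the end, for the whole second after the job is handed in: The selector is within 0.12 rad of the fourth mark (2.094 rad), and both buttons are up (within 1 mm) (value of joint selector between 1.974 and 2.214 rad and value of joint each of start, stop below 0.001 m); the robot touches nothing.
It fails at once if the selector goes past the fourth mark, more than half a click (value of joint selector above 2.364 rad).
It fails at once if the pointer is pinched (more than 1.5 N on both of its faces at once) (contact force between each of selector_c3, selector_c4 and the fingers above 1.5 N).
It fails at once if the start button is pressed before the selector is at the fourth mark (value of joint start above 0.003 m and not (value of joint selector between 1.974 and 2.214 rad)).
It fails at once if the stop button is pressed (more than 2.5 mm) (value of joint stop above 0.0025 m).
It fails at once if a loose thing is moved or lifted more than 15 mm (distance of any of puck_dark, puck_pale, loupe, tape_roll, paste_tin from where it was at the start of the episode above 0.015 m).
It also fails if it takes over 54 s, if anything falls off the work surface, if the arm or the gripper's body presses on something with over 40 N, if the wrist force passes 120 N, or if a joint passes its speed limit or range.

## Working session

There is one attempt and no reset: what is moved stays moved. The work goes in short steps, Python scripts to look and compute and a tool call to move; the robot and the scene stay as the last step left them, time stands still between calls to the robot, and variables do not carry over. Pictures are saved under pics/ and viewed, at most 11 in all, crops included, and the job is handed in when it is done.

Besides the shell and the picture viewer there is one more tool, called after "Request:" as name(argument=value, ...), one argument or row to a line, values as JSON. move_arm: Moves the arm, as the interface text tells. Its arguments: {"type":"object","properties":{"deltas":{"type":"array","items":{"type":"array"}},"newtons":{"type":"number"}},"required":["deltas"]}

```bash
mkdir -p pics; cat > h.py <<'E'
import numpy as np, cv2
from scipy.spatial.transform import Rotation as R
from bench import manip
def rot(q): return R.from_quat([q[1],q[2],q[3],q[0]]).as_matrix()
def ray(ci,u,v):
    f=240/np.tan(np.radians(ci['vfov'])/2)
    d=np.array([(u-ci['cx'])/f,(v-ci['cy'])/f]); s=d.copy()
    for _ in range(20): s=d/(1+ci['k1']*(s@s))
    return np.array(ci['eye']), rot(ci['orientation'])@np.array([s[0],-s[1],-1])
def onz(ci,u,v,z):
    e,d=ray(ci,u,v); return e+d*(z-e[2])/d[2]
def proj(ci,p):
    f=240/np.tan(np.radians(ci['vfov'])/2)
    c=rot(ci['orientation']).T@(np.array(p)-ci['eye']); s=np.array([c[0],-c[1]])/-c[2]
    s=s*(1+ci['k1']*(s@s)); return s*f+[ci['cx'],ci['cy']]
E
python3 - <<'E'
from h import *
for n in('top','scene'):
    cv2.imwrite(f'pics/{n}0.png',manip.get_image(n)); print(manip.camera_info(n))
print(manip.state())
E
```

```text
{'vfov': 56.46727936327866, 'cx': 310.916286899144, 'cy': 237.8765426837384, 'k1': -0.10755343498653765, 'eye': array([0.36724638, 0.18294239, 1.029607  ]), 'orientation': array([-0.66308833, -0.06675835,  0.07857789,  0.7414059 ])}
{'vfov': 43.374805722310334, 'cx': 310.3499284046966, 'cy': 230.07768705657128, 'k1': 0.009945858162961478, 'eye': array([-0.31292963, -0.4419357 ,  0.72109339]), 'orientation': array([ 0.76411078,  0.446578  , -0.22638784, -0.40675711])}
{'time': 0.1, 'joints': array([ 1.12899005e+00,  3.20233340e-01,  1.56557440e+00,  4.69659335e-05,
        1.25740663e+00, -2.00353077e-02]), 'qvel': array([-0.00084452, -0.00063115, -0.00209795, -0.00044133,  0.00055281,
       -0.00023563]), 'effort': array([-4.95953009e-04, -4.16409945e+01, -2.34704661e+01, -3.52935831e-05,
        4.79643364e-03,  1.05145818e-05]), 'tool_pos': array([0.23522244, 0.52423805, 0.24755649]), 'orientation': array([-2.07324624e-04,  2.09332875e-01,  9.77844103e-01, -7.84222357e-04]), 'contact_force': array([ 0.37687379, -0.03951174, -0.55886313]), 'moment': array([0.03005538, 0.00711035, 0.03935556]), 'finger_force': 0.0, 'gripper_width': 0.08540904433854209}
```

View pics/top0.png

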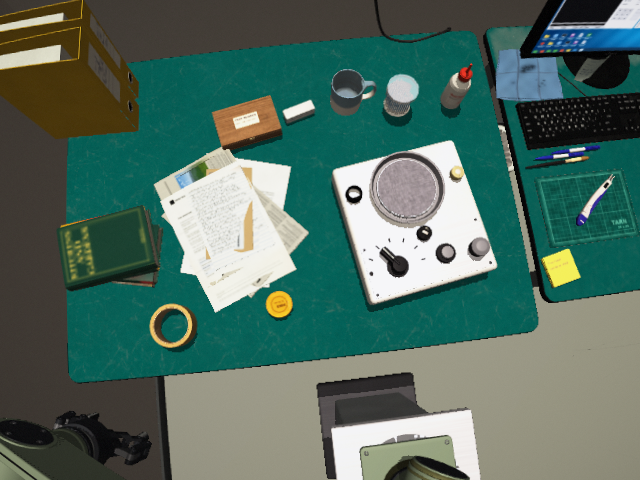

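View pics/scene0.png

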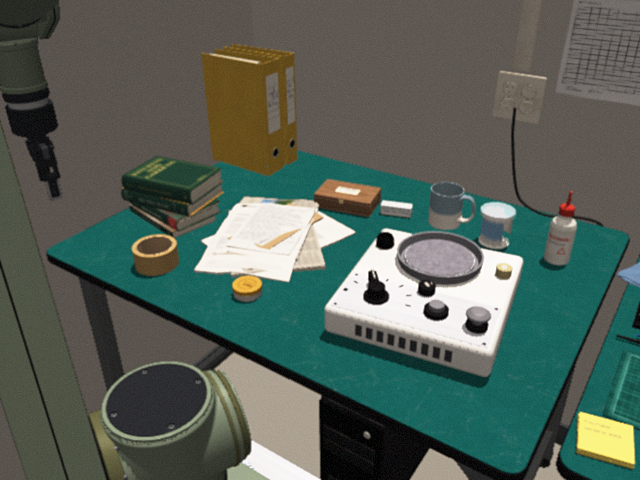

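The top view shows the polisher at right. The selector hub is at about (398,265), with its pointer toward (382,250). The start button is near (446,253), the mushroom stop at (479,247) and the dark puck at (424,233). The scene view agrees, with the lower plain start button at (436,309) and the stop at (478,317).

```bash
python3 - <<'E'
from h import *
im=cv2.imread('pics/top0.png'); ci=manip.camera_info('top')
cv2.imwrite('pics/c0.png',cv2.resize(im[210:310,340:510],None,fx=4.7,fy=4.7,interpolation=cv2.INTER_CUBIC))
hsv=cv2.cvtColor(im,cv2.COLOR_BGR2HSV)
m=((hsv[...,1]<40)&(hsv[...,2]>170)).astype(np.uint8); m[:, :325]=0; m[:135]=0;m[310:]=0;m[:,500:]=0
c=max(cv2.findContours(m,0,1)[0],key=cv2.contourArea)[:,0]
# deck outline in world xy on z=.066
w=np.array([onz(ci,u,v,.066)[:2] for u,v in c],np.float32)
r=cv2.minAreaRect(w); print(r, cv2.boxPoints(r))
for n,u,v,z in[('hub',398,265,.094),('tip',382,250,.096),('start',446,253,.088),('stop',479,247,.102),('puck',424.5,232.5,.083),('bowl',407,188,.088)]: print(n,onz(ci,u,v,z).round(4))
E
```

```text
((0.5884006023406982, -0.07941773533821106), (0.3159184157848358, 0.29586490988731384), 8.920600891113281) [[ 0.40941283  0.04223132]
 [ 0.45529124 -0.25005487]
 [ 0.76738834 -0.20106679]
 [ 0.72150993  0.0912194 ]]
hub [ 0.4826 -0.021   0.094 ]
tip [0.5181 0.0087 0.096 ]
start [ 0.4972 -0.1306  0.088 ]
stop [ 0.5    -0.2004  0.102 ]
puck [ 0.5482 -0.0924  0.083 ]
bowl [ 0.6516 -0.0687  0.088 ]
```

View pics/c0.png

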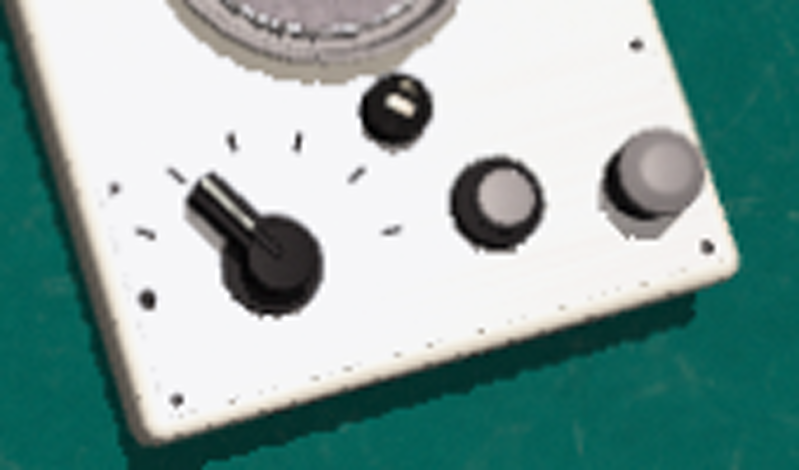

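The crop shows the dot at (147,298), marks 1–6 round to (390,230), and the pointer at mark two (177,175). The start is the plain low button at (505,195) and the stop is the wide head at (660,168).

```bash
cat >> h.py <<'E'
def rel(tgt,yawy):
    """move units from current pose to tgt (world TCP), tool-y heading yawy (deg)"""
    s=manip.state(); M=rot(s['orientation']); d=M.T@(np.array(tgt)-s['tool_pos'])/.04
    cur=np.degrees(np.arctan2(M[1,1],M[0,1])); t=-((yawy-cur+180)%360-180)/6
    return d.round(2),round(t,2)
E
python3 - <<'E'
from h import *
from scipy.optimize import least_squares
im=cv2.imread('pics/top0.png'); ci=manip.camera_info('top')
P=np.array([(147,298),(146,233),(177,175),(232,141),(298,141),(357,175),(390,230)])/4.7+[340,210]-.4
W=np.array([onz(ci,u,v,.066)[:2] for u,v in P])
def f(p): 
    a=p[2]-np.arange(7)*np.pi/6
    return (p[:2]+.06*np.c_[np.cos(a),np.sin(a)]-W).ravel()
s=least_squares(f,[.48,-.02,1.7]); print(s.x, np.degrees(s.x[2]),np.abs(s.fun).max())
# button blobs
def c(u,v,z): return onz(ci,u/4.7+340-.4,v/4.7+210-.4,z).round(4)
print('start',c(507,195,.088),'stop',c(662,168,.102),'puck',c(396,108,.083),'hub',c(282,253,.094))
cs=manip.camera_info('scene')
print('start in scene',proj(cs,c(507,195,.088)),'stop',proj(cs,c(662,168,.102)),'axis',proj(cs,[*s.x[:2],.094]))
A=s.x[:2]; th=s.x[2]-np.pi/3
print(manip.tcp_to_tips, rel([*(A+.04*np.array([np.cos(th),np.sin(th)])+.042*np.array([-np.sin(th),np.cos(th)])),.19],np.degrees(th)+90))
E
```

```text
[ 0.48451662 -0.024944    1.72527436] 98.85093959208989 0.0006753261496420387
start [ 0.501  -0.1345  0.088 ] stop [ 0.5032 -0.2043  0.102 ] puck [ 0.5482 -0.091   0.083 ] hub [ 0.4855 -0.0249  0.094 ]
start in scene [436.67534147 301.76893819] stop [476.89939865 308.14639401] axis [376.57987124 283.60720668]
0.017 (array([-10.83,  -8.6 ,   1.45]), np.float64(-10.5))
```

Request:
move_arm(
  deltas=[
    [[-0.4,-0.3,0],0,0],
    [[-1.2,-1,0],0,0],
    [[-2,-1.6,0],0,0],
    [[-2.8,-2.2,0],0,0],
    [[-3.6,-2.9,0],0,0],
    [[-4.4,-3.5,0],0,0],
    [[-5.2,-4.1,0],0,0],
    [[-6,-4.8,0],0,0],
  ],
)

```text
time: 0.77
tool_pos: [0.376, 0.2503, 0.2481]
orientation: [0.0, 0.209, 0.978, 0.0]
contact_force: [2.0, -0.1, -0.8]
gripper_width: -0.0
finger_force: 0.0
```

Request:
move_arm(
  deltas=[
    [[-0.7,-0.6,0],-1,0],
    [[-1.4,-1.1,0],-2,0],
    [[-2.1,-1.7,0],-3,0],
    [[-2.8,-2.2,0],-4,0],
    [[-3.4,-2.7,0],-5,0],
    [[-4,-3.2,0],-6,0],
    [[-4.5,-3.6,0],-7,0],
    [[-4.83,-3.8,0],-8,0],
  ],
)

```text
time: 1.43
tool_pos: [0.49, 0.0317, 0.2479]
orientation: [-0.0, -0.208, 0.978, -0.0]
contact_force: [0.5, -0.3, -0.4]
gripper_width: -0.0001
finger_force: 0.0
```

Request:
move_arm(
  deltas=[
    [[0,0,0],-1,0],
    [[0,0,0],-2,0],
    [[0,0,0],-2.5,0],
    [[0,0,0],-2.5,0],
    [[0,0,0],-2.5,0],
    [[0,0,0],-2.5,0],
    [[0,0,0],-2.5,0],
    [[0,0,0],-2.5,0],
  ],
)

```text
time: 2.1
tool_pos: [0.4894, 0.0343, 0.2483]
orientation: [0.0, -0.332, 0.943, 0.0]
contact_force: [-0.1, -0.5, 0.1]
gripper_width: 0.0002
finger_force: 0.0
```

```bash
cat >> h.py <<'E'
A=np.array([.4845,-.0249]); Y0=98.85
def push(sel,off,r=.04,z=.095):
    """finger centre off (m) behind the pointer centreline when selector at sel rad"""
    a=np.radians(Y0)-sel; u=np.array([np.cos(a),np.sin(a)]); n=np.array([-u[1],u[0]])
    return rel([*(A+r*u+off*n),z],np.degrees(a)+90)
E
python3 - <<'E'
from h import *
s=manip.state(); print(s['time'],s['tool_pos'],s['joints'],s['gripper_width'],s['contact_force'],push(1.047,.042,z=.16),push(1.047,.042))
cv2.imwrite('pics/w1.png',manip.get_image('wrist'))
im=manip.get_image('scene'); cv2.imwrite('pics/s1.png',cv2.resize(im[180:380,280:540],None,fx=3,fy=3))
E
```

```text
2.1 [0.48939452 0.03429607 0.24829527] [ 4.64780801e-02  1.86697350e-01  1.74866022e+00  7.49605677e-05
  1.20622638e+00 -2.20183527e+00] 0.00015911658511367997 [-0.05930751 -0.48191687  0.14624352] (array([ 0.02, -0.03,  2.21]), np.float64(-0.01)) (array([ 0.02, -0.03,  3.83]), np.float64(-0.01))
```

View pics/w1.png

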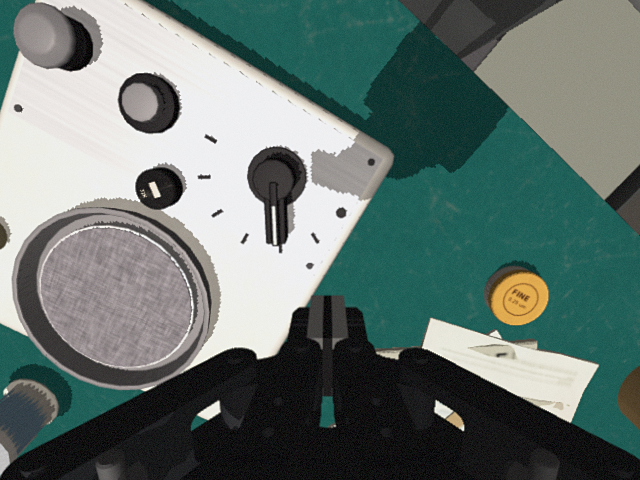

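The wrist view confirms the pointer at mark two, hub at (275,178), with the shut fingers clear on its counter-clockwise side. I'll descend there.

Request:
move_arm(
  deltas=[
    [[0,0,0.5],0,0],
    [[0,0,1.2],0,0],
    [[0,0,2],0,0],
    [[0,0,2.7],0,0],
    [[0,0,3.2],0,0],
    [[0,0,3.6],0,0],
    [[0,0,3.8],0,0],
    [[0,0,3.8],0,0],
  ],
)

```text
time: 2.87
tool_pos: [0.4884, 0.0342, 0.0948]
orientation: [-0.002, -0.332, 0.943, 0.001]
contact_force: [-1.0, 0.5, -0.4]
gripper_width: 0.0001
finger_force: 0.0
```

```bash
python3 - <<'E'
from h import *
s=manip.state(); print(s['time'],s['tool_pos'],s['contact_force'],push(1.047,.042))
for d in (0,.1,.2,.3): print(d,push(1.047+d,.0225),push(1.047+d,.015))
a=manip.get_image('wrist'); b=cv2.resize(manip.get_image('scene')[240:340,320:470],(800,533))
cv2.imwrite('pics/w2.png',a);cv2.imwrite('pics/s2.png',b)
E
```

```text
2.8667 [0.48844776 0.0341836  0.0948096 ] [-0.9507248   0.46971453 -0.35481311] (array([ 0.  , -0.04, -0.  ]), np.float64(-0.01))
0 (array([ 0.  , -0.53, -0.01]), np.float64(-0.01)) (array([ 0.  , -0.71, -0.01]), np.float64(-0.01))
0.1 (array([-0.05, -0.63, -0.01]), np.float64(0.95)) (array([-0.03, -0.81, -0.01]), np.float64(0.95))
0.2 (array([-0.09, -0.74, -0.01]), np.float64(1.9)) (array([-0.05, -0.92, -0.01]), np.float64(1.9))
0.3 (array([-0.12, -0.85, -0.01]), np.float64(2.86)) (array([-0.06, -1.03, -0.01]), np.float64(2.86))
```

View pics/w2.png

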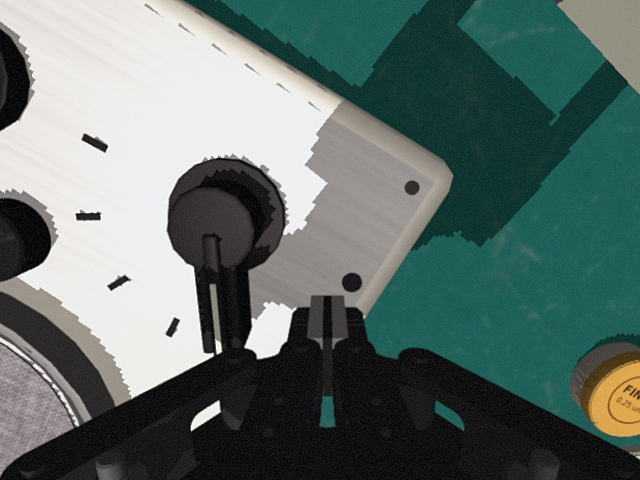

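The pointer tip is at about (215,350) and the shut fingers stand to its right at (327,310), ready to push along tool -y.

Request:
move_arm(
  deltas=[
    [[0,-0.1,0],0,0],
    [[0,-0.2,0],0,0],
    [[0,-0.3,0],0,0],
    [[0,-0.4,0],0,0],
    [[0,-0.45,0],0,0],
    [[0,-0.5,0],0,0],
    [[0,-0.5,0],0,0],
    [[0,-0.5,0],0,0],
  ],
)

```text
time: 3.63
tool_pos: [0.5019, 0.0187, 0.0963]
orientation: [-0.0, -0.332, 0.943, 0.0]
contact_force: [-0.7, 1.2, 0.2]
gripper_width: 0.0001
finger_force: 0.6
```

Request:
move_arm(
  deltas=[
    [[0,-0.02,0],0,0],
    [[0,-0.05,0],0,0],
    [[0,-0.08,0],0,0],
    [[0,-0.1,0],0,0],
    [[0,-0.13,0],0,0],
    [[0,-0.16,0],0,0],
    [[0,-0.18,0],0,0],
    [[0,-0.18,0],0,0],
  ],
)

```text
time: 4.3
tool_pos: [0.5066, 0.0126, 0.0962]
orientation: [-0.0, -0.333, 0.943, -0.0]
contact_force: [-0.1, 0.0, 0.6]
gripper_width: 0.0002
finger_force: 0.0
```

```bash
python3 - <<'E'
from h import *
s=manip.state(); print(s['time'],s['tool_pos'],s['contact_force'],s['moment'])
for o in (.0225,.015): print([push(1.047+d,o) for d in (0,.15,.3,.4)])
cv2.imwrite('pics/w3.png',manip.get_image('wrist')[150:400,100:450])
E
```

```text
4.3 [0.50661078 0.0125712  0.09624888] [-0.07128383  0.00216522  0.63126572] [0.05136377 0.03267185 0.05967536]
[(array([0.02, 0.18, 0.03]), np.float64(-0.0)), (array([-0.05,  0.02,  0.03]), np.float64(1.43)), (array([-0.1 , -0.14,  0.03]), np.float64(2.86)), (array([-0.12, -0.25,  0.03]), np.float64(3.82))]
[(array([ 0.02, -0.01,  0.03]), np.float64(-0.0)), (array([-0.03, -0.16,  0.03]), np.float64(1.43)), (array([-0.05, -0.32,  0.03]), np.float64(2.86)), (array([-0.05, -0.43,  0.03]), np.float64(3.82))]
```

View pics/w3.png

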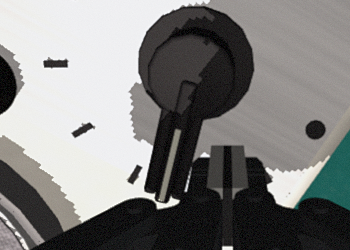

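The pointer's white line now runs from (290,245) to (265,350) in full-picture pixels, so it seems to have turned. I'll measure it.

```bash
python3 - <<'E'
from h import *
ci=manip.camera_info('wrist')
def ang(p,q): 
    a,b=onz(ci,*p,.096)[:2],onz(ci,*q,.096)[:2]; d=b-a
    print(a,b,'sel from line',np.radians(Y0)-np.arctan2(d[1],d[0]),'from axis',np.radians(Y0)-np.arctan2(*(b-A)[::-1]))
ang((290,245),(265,350))
im=manip.get_image('wrist'); cv2.imwrite('pics/w3b.png',cv2.resize(im[200:370,220:390],None,fx=3.4,fy=3.4,interpolation=cv2.INTER_CUBIC))
E
```

```text
[ 0.48686529 -0.01940599] [ 0.52654687 -0.00136522] sel from line 1.2985533902150639 from axis 1.2149772429239616
```

View pics/w3b.png

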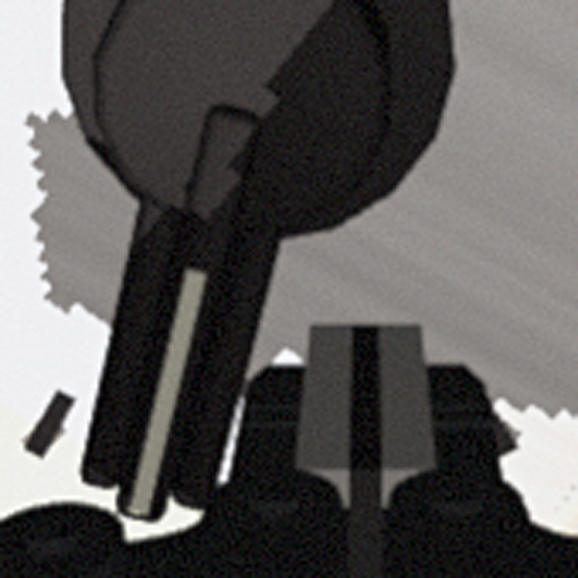

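It stands near half-way (about 1.25–1.3 rad), with the finger against it. I'll nudge on, turning along with it.

Request:
move_arm(
  deltas=[
    [[0,-0.02,0],0.4,0],
    [[-0.01,-0.04,0],0.8,0],
    [[-0.02,-0.06,0],1.2,0],
    [[-0.03,-0.08,0],1.5,0],
    [[-0.04,-0.1,0],1.8,0],
    [[-0.05,-0.12,0],2,0],
    [[-0.05,-0.12,0],2,0],
    [[-0.05,-0.12,0],2,0],
  ],
)

```text
time: 5.07
tool_pos: [0.511, 0.0104, 0.0963]
orientation: [-0.0, -0.232, 0.973, -0.0]
contact_force: [-0.4, -0.3, 0.5]
gripper_width: 0.0001
finger_force: 0.0
```

```bash
cat >> h.py <<'E'
def line():
    """selector angle from the white line on the pointer, wrist view"""
    ci=manip.camera_info('wrist'); im=manip.get_image('wrist'); hsv=cv2.cvtColor(im,cv2.COLOR_BGR2HSV)
    best=[]
    for u in range(640):
        pass
    m=((hsv[...,2]>85)).astype(np.uint8)
    n,l,st,ce=cv2.connectedComponentsWithStats(m)
    for i in range(1,n):
        if st[i,4]<60 or st[i,4]>3000: continue
        ys,xs=np.nonzero(l==i); w=np.array([onz(ci,u,v,.096)[:2] for u,v in zip(xs,ys)])
        (c,wh,_)=cv2.minAreaRect(w.astype(np.float32)); r=np.hypot(*(np.array(c)-A))
        if max(wh)>.015 and min(wh)<.006 and r<.06:
            d=np.linalg.svd(w-w.mean(0))[2][0]; d*=np.sign(d@(w.mean(0)-A)) 
            e=w.mean(0)-A
            best.append([np.radians(Y0)-np.arctan2(d[1],d[0]),np.radians(Y0)-np.arctan2(e[1],e[0]),r,max(wh),min(wh)])
    return np.round(best,3),im
E
sed -i '/for u in range(640):/,+1d' h.py
python3 - <<'E'
from h import *
s=manip.state(); b,im=line(); print(s['time'],s['tool_pos'],s['contact_force'],b)
cv2.imwrite('pics/w4.png',im)
print(push(1.57,.0225),push(1.57,.03))
E
```

```text
5.0667 [0.51101392 0.01041843 0.09627147] [-0.43391863 -0.25001018  0.46936738] [[1.569 1.499 0.032 0.029 0.003]]
(array([-0.13, -0.26,  0.03]), np.float64(2.99)) (array([-0.19, -0.08,  0.03]), np.float64(2.99))
```

It snapped to mark three (measured 1.569). Next I'll re-align behind the pointer.

Request:
move_arm(
  deltas=[
    [[-0.05,0,0],0.6,0],
    [[-0.1,0,0],1.2,0],
    [[-0.15,-0.02,0],1.8,0],
    [[-0.18,-0.04,0],2.4,0],
    [[-0.19,-0.06,0],3,0],
    [[-0.19,-0.08,0],3,0],
    [[-0.19,-0.08,0],3,0],
    [[-0.19,-0.08,0],3,0],
  ],
)

```text
time: 5.78
tool_pos: [0.5192, 0.0111, 0.0963]
orientation: [-0.0, -0.078, 0.997, 0.0]
contact_force: [-0.7, -0.3, 0.1]
gripper_width: 0.0
finger_force: 0.0
```

```bash
python3 - <<'E'
from h import *
s=manip.state(); b,im=line(); print(s['time'],s['tool_pos'],s['contact_force'],b)
cv2.imwrite('pics/w5.png',im)
for o in(.0225,.02):print([push(1.571+d,o) for d in (0,.1,.2,.28,.35)])
E
```

```text
5.7833 [0.51919141 0.01106368 0.09629063] [-0.68877407 -0.26680532  0.08138812] [[1.563 1.507 0.033 0.03  0.003]]
[(array([-0.  , -0.19,  0.03]), np.float64(0.01)), (array([-0.06, -0.3 ,  0.03]), np.float64(0.96)), (array([-0.1 , -0.4 ,  0.03]), np.float64(1.92)), (array([-0.12, -0.49,  0.03]), np.float64(2.68)), (array([-0.14, -0.57,  0.03]), np.float64(3.35))]
[(array([-0.  , -0.26,  0.03]), np.float64(0.01)), (array([-0.05, -0.36,  0.03]), np.float64(0.96)), (array([-0.08, -0.46,  0.03]), np.float64(1.92)), (array([-0.1 , -0.55,  0.03]), np.float64(2.68)), (array([-0.12, -0.63,  0.03]), np.float64(3.35))]
```

Now I'll push to about 0.26 rad, slowly, and then measure.

Request:
move_arm(
  deltas=[
    [[0,-0.1,0],0,0],
    [[0,-0.2,0],0.3,0],
    [[-0.03,-0.26,0],0.7,0],
    [[-0.05,-0.32,0],1.1,0],
    [[-0.07,-0.38,0],1.5,0],
    [[-0.1,-0.42,0],1.9,0],
    [[-0.11,-0.46,0],2.3,0],
    [[-0.11,-0.46,0],2.3,0],
  ],
)

```text
time: 6.5
tool_pos: [0.5266, -0.007, 0.0963]
orientation: [0.0, 0.044, 0.999, -0.0]
contact_force: [0.3, 0.5, 0.9]
gripper_width: 0.0001
finger_force: 0.0
```

```bash
python3 - <<'E'
from h import *
s=manip.state(); b,im=line(); print(s['time'],s['tool_pos'],s['contact_force'],b)
cv2.imwrite('pics/w6.png',im)
for o in(.0225,):print([push(1.571+d,o) for d in (.2,.28,.35)])
E
```

```text
6.5 [ 0.52664431 -0.00695072  0.09629488] [0.33319272 0.45009258 0.91670914] [[1.862 1.824 0.032 0.03  0.002]]
[(array([0.03, 0.06, 0.03]), np.float64(-0.39)), (array([-0.01, -0.02,  0.03]), np.float64(0.37)), (array([-0.05, -0.09,  0.03]), np.float64(1.04))]
```

Request:
move_arm(
  deltas=[
    [[0,-0.02,0],0.2,0],
    [[-0.01,-0.04,0],0.4,0],
    [[-0.02,-0.06,0],0.6,0],
    [[-0.03,-0.08,0],0.8,0],
    [[-0.04,-0.1,0],1,0],
    [[-0.04,-0.1,0],1,0],
    [[-0.04,-0.1,0],1,0],
    [[-0.04,-0.1,0],1,0],
  ],
)

```text
time: 7.22
tool_pos: [0.5277, -0.0105, 0.0963]
orientation: [-0.0, 0.096, 0.995, 0.0]
contact_force: [-0.5, 0.7, 0.8]
gripper_width: -0.0001
finger_force: 0.0
```

```bash
python3 - <<'E'
from h import *
s=manip.state(); b,im=line(); print(s['time'],s['tool_pos'],s['contact_force'],b)
cv2.imwrite('pics/w7.png',im)
E
```

```text
7.2167 [ 0.52770266 -0.01053043  0.09629283] [-0.49016596  0.67801473  0.77491639] [[2.092e+00 2.063e+00 3.200e-02 3.000e-02 2.000e-03]]
```

View pics/w7.png

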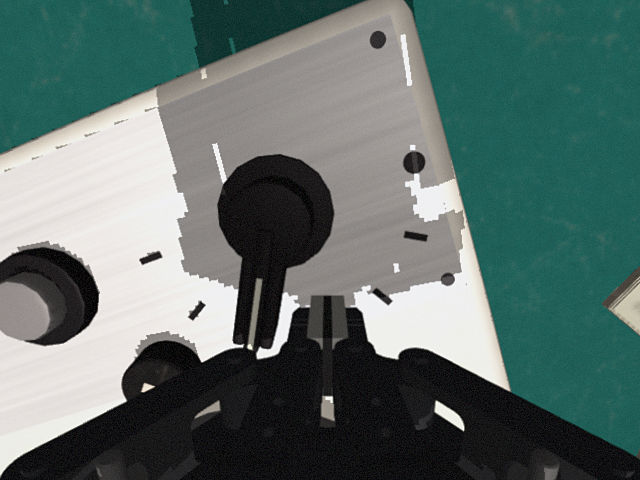

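The selector reads 2.092, which is mark four: the pointer tip at (250,345) is on its mark and the finger at (327,310) stands off to the right. I'll back off and lift.

Request:
move_arm(
  deltas=[
    [[0,0.15,0],0,0],
    [[0,0.25,-0.2],0,0],
    [[0,0.25,-0.7],0,0],
    [[0,0.25,-1.3],0,0],
    [[0,0.25,-1.9],0,0],
    [[0,0.25,-2.4],0,0],
    [[0,0.25,-2.6],0,0],
    [[0,0.25,-2.6],0,0],
  ],
)

```text
time: 7.93
tool_pos: [0.5309, -0.0003, 0.2027]
orientation: [0.003, 0.095, 0.995, 0.0]
contact_force: [1.3, 0.4, -0.1]
gripper_width: -0.0001
finger_force: 0.0
```

```bash
python3 - <<'E'
from h import *
s=manip.state(); b,im=line(); print(s['time'],s['tool_pos'],s['contact_force'],b)
cv2.imwrite('pics/w8.png',im); ci=manip.camera_info('wrist')
print('start expected px',proj(ci,[.501,-.1345,.088]),'axis',proj(ci,[*A,.094]))
print(rel([.501,-.1345,.15],98.85),rel([.501,-.1345,.15],8.85))
E
```

```text
7.9333 [ 5.30878406e-01 -3.45361812e-04  2.02736822e-01] [ 1.27321843  0.35883736 -0.11365363] []
start expected px [122.75985185 244.6389969 ] axis [274.17590424 190.57914717]
(array([ 0.07, -3.43,  1.27]), np.float64(-3.3)) (array([ 0.07, -3.43,  1.27]), np.float64(11.7))
```

View pics/w8.png

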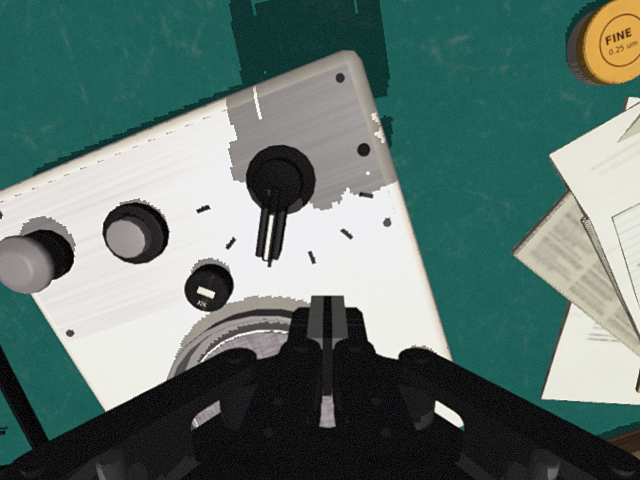

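The start button's top is at (129,238) and the hub at (275,184). Both sit about 6 px off prediction in the same direction, so their relative position is confirmed. The stop is at (25,263). I'll move over the start button and turn so the closing line runs across the button row.

Request:
move_arm(
  deltas=[
    [[0,-0.3,0],1,0],
    [[0,-0.8,0],2,0],
    [[0,-1.3,0],3,0],
    [[0,-1.8,0],4,0],
    [[0.05,-2.3,0],5,0],
    [[0.07,-2.8,0],6,0],
    [[0.07,-3.2,0],7,0],
    [[0.07,-3.43,0],8,0],
  ],
)

```text
time: 8.65
tool_pos: [0.4994, -0.136, 0.1984]
orientation: [-0.002, 0.495, 0.869, -0.001]
contact_force: [0.5, 0.4, -0.6]
gripper_width: 0.0
finger_force: 0.0
```

Request:
move_arm(
  deltas=[
    [[0,0,0],1,0],
    [[0,0,0],2,0],
    [[0,0,0],3,0],
    [[0,0,0],3.7,0],
    [[0,0,0],3.7,0],
    [[0,0,0],3.7,0],
    [[0,0,0],3.7,0],
    [[0,0,0],3.7,0],
  ],
)

```text
time: 9.32
tool_pos: [0.5006, -0.1347, 0.1997]
orientation: [-0.001, 0.65, 0.76, -0.0]
contact_force: [-0.1, 0.0, -0.1]
gripper_width: -0.0003
finger_force: 0.0
```

```bash
python3 - <<'E'
from h import *
s=manip.state(); ci=manip.camera_info('wrist'); im=manip.get_image('wrist'); print(s['time'],s['tool_pos'],s['joints'])
cv2.imwrite('pics/w9.png',im)
print('px start',proj(ci,[.501,-.1345,.088]),'stop',proj(ci,[.5032,-.2043,.102]),'axis',proj(ci,[*A,.094]),'tip',proj(ci,s['tool_pos']-[0,0,.017]))
print(rel([.501,-.1345,.115],8.85))
E
```

```text
9.3167 [ 0.50055101 -0.1347334   0.19974186] [-2.85189722e-01  2.69009399e-01  1.76749927e+00  1.24318487e-04
  1.10615223e+00 -4.40567112e-01]
px start [327.83956504 249.87891928] stop [315.11473113 352.60508707] axis [329.34247821  67.17548972] tip [327.19605982 315.14988151]
(array([0.  , 0.01, 2.12]), np.float64(0.01))
```

View pics/w9.png

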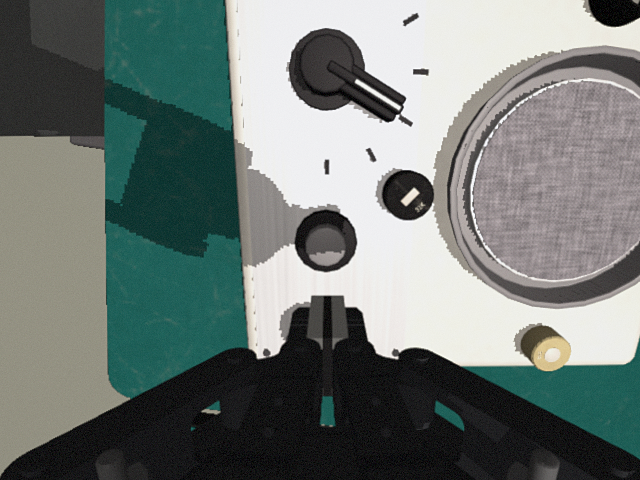

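The start button is at (326,245), 5 px from prediction, and the pointer is on mark four. I'll descend to just above the button.

Request:
move_arm(
  deltas=[
    [[0,0,0.3],0,0],
    [[0,0,0.7],0,0],
    [[0,0,1.1],0,0],
    [[0,0,1.5],0,0],
    [[0,0,1.8],0,0],
    [[0,0,2],0,0],
    [[0,0,2.1],0,0],
    [[0,0,2.1],0,0],
  ],
)

```text
time: 10.03
tool_pos: [0.5005, -0.1348, 0.1156]
orientation: [-0.001, 0.65, 0.76, -0.0]
contact_force: [-0.6, 0.3, -0.0]
gripper_width: 0.0002
finger_force: 0.0
```

```bash
python3 - <<'E'
from h import *
s=manip.state(); print(s['time'],s['tool_pos'],s['contact_force'],rel([.501,-.1345,.099],8.85))
E
```

```text
10.0333 [ 0.50045641 -0.13477195  0.11563796] [-0.64827465  0.32256972 -0.00524703] (array([0.  , 0.01, 0.42]), np.float64(-0.0))
```

Request:
move_arm(
  deltas=[
    [[0,0,0.1],0,0],
    [[0,0,0.2],0,0],
    [[0,0,0.27],0,0],
    [[0,0,0.33],0,0],
    [[0,0,0.38],0,0],
    [[0,0,0.42],0,0],
    [[0,0,0.43],0,0],
    [[0,0,0.43],0,0],
  ],
)

```text
time: 10.7
tool_pos: [0.501, -0.1349, 0.0994]
orientation: [0.0, 0.651, 0.759, 0.0]
contact_force: [-0.7, 0.9, 4.6]
gripper_width: 0.0003
finger_force: 2.3
```

The force is 4.6 N, nearly at the bottom. A little more will confirm the stop.

Request:
move_arm(
  deltas=[
    [[0,0,0.01],0,0],
    [[0,0,0.02],0,0],
    [[0,0,0.03],0,0],
    [[0,0,0.04],0,0],
    [[0,0,0.05],0,0],
    [[0,0,0.05],0,0],
    [[0,0,0.05],0,0],
    [[0,0,0.05],0,0],
  ],
)

```text
time: 11.37
tool_pos: [0.501, -0.135, 0.0989]
orientation: [0.001, 0.651, 0.759, 0.0]
contact_force: [-2.6, 1.3, 15.9]
gripper_width: -0.0003
finger_force: 7.5
```

The force rose to 16 N with no further travel, so the button is fully down. I'll let it up and lift clear.

Request:
move_arm(
  deltas=[
    [[0,0,-0.1],0,0],
    [[0,0,-0.3],0,0],
    [[0,0,-0.7],0,0],
    [[0,0,-1.2],0,0],
    [[0,0,-1.8],0,0],
    [[0,0,-2.4],0,0],
    [[0,0,-2.8],0,0],
    [[0,0,-3],0,0],
  ],
)

```text
time: 12.03
tool_pos: [0.5016, -0.1351, 0.2193]
orientation: [0.002, 0.651, 0.759, 0.001]
contact_force: [-0.3, -0.7, -0.2]
gripper_width: -0.0001
finger_force: 0.0
```

```bash
python3 - <<'E'
from h import *
s=manip.state(); print(s['time'],s['tool_pos'],s['contact_force']); cv2.imwrite('pics/w10.png',manip.get_image('wrist'))
E
```

```text
12.0333 [ 0.50156183 -0.13510357  0.2193226 ] [-0.26762901 -0.70996431 -0.24776107]
```

View pics/w10.png

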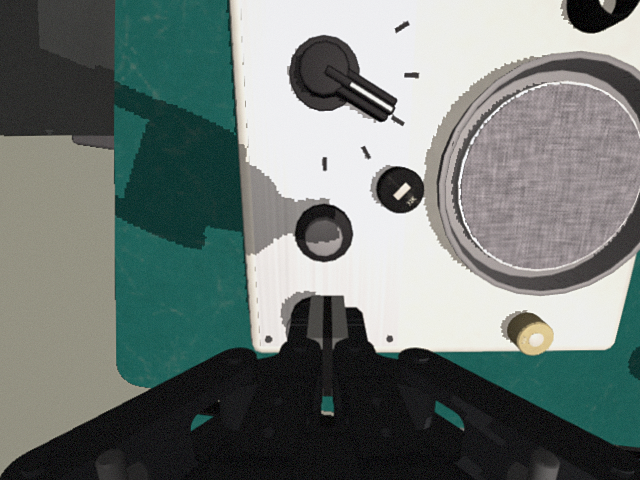

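The pointer still stands at mark four, its tip at (388,115) against the mark at (397,121). The start button is up at (323,235), the pucks are unmoved and the hand is clear.

```bash
python3 -c "
from bench import manip
print(manip.sign_off())"
```

```text
the job is handed in; nothing more can be done
None
```

The selector is at the fourth mark (measured 2.09 rad), the start button was pressed fully down and came back up, nothing else was disturbed, and the job is handed in with the hand clear; the hand-in returned no verdict.

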